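# Clamp the cover plate onto the engraver's block

## Task

Take the aluminium cover plate from the sloping rest and put it on the engraver's work block, over the copper relief: with its far end raised, hook its near edge (the lower one on the rest) under the lip of the red sprung jaw, push the jaw back and lay the far end down inside the far fence. Then push the plate sideways until it bears firmly against the side fence. Leave it released, flat on the bed, held by the jaw and touching both the far and the side fence; be gentle with the block and leave the other things on the bench where they are.

Things in the scene. Friction and masses are not known exactly. Their poses are not given: they have to be found in the camera images.
- lid_grip (a point): Centre of the cover plate's wooden grip bar, which is 70 (x) x 20 (y) x 40 mm high (z) and stands on the middle of the plate. The point lies 20 mm above the plate's top face, 28 mm above its underside. Axes as the plate's (see lid).
- lid: Cover plate: flat aluminium, 130 (x) x 90 (y) x 8 mm (z, normal to its top), with a wooden grip bar; 0.24 to 0.39 kg. Origin at the centre of its underside. At the start it lies on the sloping rest tilted 25 degrees: its -x edge is the lower one, nearest the robot, its +x edge the higher one.
- lid_edge (a point): Middle of the cover plate's -x edge face (the lower edge at the start, the one that goes under the lip), 65 mm from the plate's centre, half-way through its 8 mm thickness; axes as the plate's.
- block: Dark steel work block fixed to the table, red sprung jaw on its near (-x) side, towards the robot. Origin on the table under the bed's centre; x away from the robot along the block, y to its left, z up. Nothing on it is above 80 mm. A plate properly on lies flat on the bed and touches both fences, its centre straight over the bed's centre.
- bed (a point): Centre of the block's flat bed, 60 mm above the table, axes as the block's. The bed is a frame 130 (x) x 90 (y) mm, 14 mm wide, round a sunken copper relief (lower than the bed). Aluminium fences rise 7 mm above the bed: far fence with its face at x = +65 mm, side fence with its face at y = +45 mm. The -y side is open.
- lip (a point): Middle of the lower free edge of the red jaw's lip, 13 mm above the bed; axes as the block's; moves with the jaw. Jaw 70 mm wide (y), lip 5 mm thick, overhanging 8 mm from the jaw's upright face. At rest the upright face is at x = -60 mm from the bed's centre: 125 mm from the far fence, so the 130 mm plate fits only with the jaw pushed back.
- jaw (a joint): Travel of the sprung jaw in m: 0 at rest, growing as it is pushed towards -x of the block, end stop at 0.016. Spring about 3.2 N at rest plus 0.45 N per mm. With the plate properly on it stands at 0.005 and clamps the plate against the far fence.
- side_fence: The aluminium fence along the block's +y side, fixed to it: face at y = +45 mm, from x = -62 to +54 mm of the bed's centre, 12 mm thick, 7 mm above the bed. Origin and axes are those of the block. Sliding the clamped plate takes roughly 6 to 14 N against friction, more if it is also pressed down; to that the push on the fence adds.
- rest: Wooden sloping rest fixed to the table: foot 130 x 90 mm, board rising at 25 degrees away from the robot to about 95 mm, ledge 7 mm high at its lower end. Origin at the centre of its foot on the table; x points up-slope.
- hammer: Bystander: chasing hammer lying flat, 240 mm long, wooden handle; leave alone. Origin under it on the table.
- wax_tin: Bystander: brass can, diameter 64 mm, 60 mm high; leave alone. Origin under it on the table.
- dapping_block: Bystander: bright steel cube of 60 mm with shallow round marks on top; leave alone. Origin under it on the table.
- punch_stand: Bystander: round wooden stand, diameter 72 mm, 85 mm high, with punches sticking out up to 145 mm above the table; leave alone. Origin under it on the table.
- brass_bowl: Bystander: open brass bowl, diameter 110 mm, 40 mm high; leave alone. Origin under it on the table.
- file: Bystander: steel file with a wooden handle, about 240 mm long, lying flat; leave alone. Origin under it on the table.
- blank: Bystander: copper sheet 100 x 70 x 6 mm lying flat; leave alone. Origin under it on the table.
There are look-alikes about, which are no part of the job. Of the things shaped like the lid, the aluminium one is meant.

How it is judged:
On the way, in this order (a step that is already met when the one before it is completed fails the run):
1. the plate's near edge is under the jaw's lip while its far end is raised (plate tilted more than 4 degrees) (angle between lid_grip's own z axis and vertical above 0.07 rad and x of lid_edge in the frame of lip below -0.002 m and z of lid_edge in the frame of lip between -0.014 and 0 m and y of lid_edge in the frame of lip between -0.03 and 0.03 m), for 0.1 s.
2. the plate lies flat on the bed and is pressed against the side fence with more than 2 N (angle between lid_grip's own z axis and vertical below 0.03 rad and z of lid_grip in the frame of bed between 0.0257 and 0.03 m and contact force between lid and side_fence above 2 N), for 0.05 s.
At the end, for the whole second after the job is handed in: Plate released, at rest, flat on the bed (1 degree, 1.7 mm in height), centred on it within 2 mm sideways and -2 to +2.5 mm lengthways (touching both fences), long axis within 1.4 degrees of the block's, the jaw pushed back more than 3 mm and clamping it (x of lid_grip in the frame of bed between -0.002 and 0.0025 m and y of lid_grip in the frame of bed between -0.002 and 0.002 m and z of lid_grip in the frame of bed between 0.0262 and 0.0297 m and angle between the x axis of lid_grip and the x axis of bed, either way round below 0.025 rad and angle between lid_grip's own z axis and vertical below 0.02 rad and value of joint jaw above 0.003 m and linear speed of lid below 0.01 m/s).
It fails at once if the plate is pressed or knocked against the block or jaw with more than 60 N (contact force between lid and block above 60 N).
It fails at once if a bystander is moved by more than 20 mm (distance of any of hammer, wax_tin, dapping_block, punch_stand, brass_bowl, file, blank from where it was at the start of the episode above 0.02 m).
It also fails if it takes over 64 s, if anything falls off the work surface, if the arm or the gripper's body presses on something with over 40 N, if the wrist force passes 120 N, or if a joint passes its speed limit or range.

## Robot

A 6-joint arm with a two-finger parallel gripper is mounted at the origin on the work surface. World frame = base frame: x ahead of the robot, y to its left, z up, the work surface at z = 0. Lengths are in m, angles in rad, forces in N, time in s.
With the tool pointing down it reaches from about 0.375 to 0.9 m from the base axis. Payload 3.1 kg.
Tool frame: the origin (TCP) lies at the very end of the fingers, on their centre line; the grasp point (between the pads) lies robot.hold_point_z behind it (robot.hold_point_z is the distance from the TCP to the grasp point, in m); z points along the fingers, y is the line along which they close (so a half turn about z gives the same grasp; the last joint's range is limited). The gripper opens to 85 mm and grips with 20 to 120 N. Pads are 22 mm wide; open, the fingers measure 114 mm over their backs; the gripper's body (76 mm by 85 mm) begins 54 mm behind the grasp point. The pads swing forward as they close: fully open they stand 13 mm farther back than shut.
Start: joints at [0.965, 0.527, 1.433, -0, 1.181, -0.178], TCP at [0.259, 0.569, 0.231] pointing down, gripper open.
Joint ranges: [-3.08, 3.08], [-0.75, 2.2], [0.22, 2.44], [-1.43, 4.57], [0, 2.65], [-2.85, 2.85]. Speed limits (rad/s): [2.79, 2.79, 3.14, 3.14, 3.14, 3.14].

## Interface

Orientations are given as a unit quaternion [w, x, y, z].
In Python, from bench import state, imaging, sign_off, spotter, robot gives the robot as it stands.
- The arm moves only by the tool jog_arm, never from a script. Its argument "increments" is a list that holds one entry, the list of rows, each a list of 7 numbers: the turn, a rotation vector about the tool's x, y, z in degrees, then the shift along the tool's x, y, z in mm, then the finger opening in mm, from 0 to 85.4. A call has 1 to 10 rows; each row is the pose to reach, as a shift and turn from the pose commanded when the call began, along the tool's axes at that moment; what a row does not reach only later rows make up. A row lasts 1/8 s, in which the tool goes at most 62.5 mm and 10.7 degrees, less where a joint would pass 70% of its speed; a pose out of reach is approached as far as the arm can. A call with a gripper value outside its range is refused whole. The fingers move at their own pace and stop on an object; "force" is the grip in N (left out, the last holds). Time passes only in rows, so rows that repeat a pose let the fingers close. It gives the time, the measured TCP pose, the force and the opening at its end, in the units of the state.
- state(): the state, without advancing time (a new reading comes with each control period).
- imaging.snapshot(name): name is "scene" or "top" or "wrist"; returns a dict with "image" (420x560x3 uint8, red, green, blue), "fx", "fy", "cx", "cy" (pixels), "extrinsics" (4x4, takes a point from camera to world coordinates); the wrist camera has in their place "T_tool_cam" (4x4, takes a point from camera to tool coordinates, whose origin is the TCP and whose axes are the flange's). Camera axes: x right, y up, looking along -z (the intrinsics and any distortion apply to the point x, -y, -z); pixel columns grow to the right and rows downward; lengths in m; the calibration is good to about 2 mm. A picture is of the moment at which its call begins: read the wrist's pose just before it. There is no depth.
- sign_off(): hands the job in, once; it reports no verdict.
Trained networks look in a picture, given as the dict that the camera call returned (one of the last four; its "shot" number tells which), for a name from the list of things; names that differ only in an ending like _2 or _b are one class to them, and where a whole thing is asked for, a point or a joint stands for the part that bears it (a point fixed in the world has none). Each returns a list of dicts, best first, with "p" (0 to 1); they miss things now and then, are a little off and sometimes report something else, mostly with a low value. They report only what shows in the picture. A call takes as long as a camera call. They do not tell look-alikes from the thing itself.
- spotter.boxes_of(picture, thing): "point" ([x, y, z] in m, in the coordinates of the camera as it stood for that picture, good to about 4 mm: the middle of the surface that is visible of it).
- spotter.silhouettes(picture, thing): "pixels" (420x560 bool, what is visible of it).
The state is a dict: "time": time; "q": joint angles; "dq": joint speeds; "tau": joint torques, N m; "tcp_pos": TCP position; "tool_rot": TCP orientation; "contact_force": force on the tool from outside, world axes, zero at the start; "torque": the same for the moment, N m; "finger_gap": opening from 0.0 (shut) to 1.0 (fully open).
Only numpy, scipy, OpenCV 4.12 (cv2) and the standard library are available. Lean on these libraries where they do the work, as an engineer would, in place of code of your own. Each camera call takes 0.05 s, during which the arm holds its last target. There are 200 camera calls.

## Working session

There is one attempt and no reset: what is moved stays moved. The work goes in short steps, Python scripts to look and compute and a tool call to move; the robot and the scene stay as the last step left them, time stands still between calls to the robot, and variables do not carry over. Pictures are saved under pics/ and viewed, on a budget of 10 in all, crops included, one or two more only if the job needs it, and the job is handed in when it is done.

Besides the shell and the picture viewer there is one more tool, called after "Call:" as name(argument=value, ...), one argument or row to a line, values as JSON. jog_arm: Moves the arm, as the interface text tells. Its arguments: {"type":"object","properties":{"increments":{"type":"array","items":{"type":"array","items":{"type":"array","items":{"type":"number"}}}},"force":{"type":"number"}},"required":["increments"]}

```bash
ls; mkdir -p pics; cat > h.py <<'E'
import numpy as np, cv2
from bench import state, imaging, sign_off, spotter, robot
from scipy.spatial.transform import Rotation as R
def T_tool(s):
    T=np.eye(4); q=s['tool_rot']; T[:3,:3]=R.from_quat([q[1],q[2],q[3],q[0]]).as_matrix(); T[:3,3]=s['tcp_pos']; return T
def snap(n):
    s=state(); p=imaging.snapshot(n)
    p['E']=np.array(p['extrinsics']) if 'extrinsics' in p else T_tool(s)@np.array(p['T_tool_cam'])
    return p
def save(p,f,crop=None,k=1):
    im=p['image'][:,:,::-1]
    if crop: a,b,c,d=crop; im=im[b:d,a:c]
    cv2.imwrite('pics/'+f,cv2.resize(im,None,fx=k,fy=k,interpolation=cv2.INTER_CUBIC))
def proj(p,X):
    X=np.atleast_2d(X); c=(X-p['E'][:3,3])@p['E'][:3,:3]
    return np.c_[p['cx']+p['fx']*c[:,0]/-c[:,2], p['cy']+p['fy']*-c[:,1]/-c[:,2]]
def ray(p,u,v):
    d=p['E'][:3,:3]@np.array([(u-p['cx'])/p['fx'],-(v-p['cy'])/p['fy'],-1]); return p['E'][:3,3],d
def onz(p,u,v,z):
    o,d=ray(p,u,v); return o+d*(z-o[2])/d[2]
def tw(p,pt): return p['E'][:3,:3]@np.array(pt)+p['E'][:3,3]
E
python3 - <<'E'
from h import *
s=state(); print(s, robot.__dict__ if hasattr(robot,'__dict__') else robot)
a=[snap('scene'),snap('top')]
im=np.vstack([x['image'] for x in a])
for n,p in zip('st',a):
    print({k:v for k,v in p.items() if k not in('image','E')})
    save(p,n+'0.png',k=1.4)
for n,p in zip('st',a):
    for t in ['lid','lid_grip','block','lip','rest','hammer','wax_tin','punch_stand','brass_bowl','dapping_block','file','blank']:
        for r in spotter.boxes_of(p,t):
            w=tw(p,r['point']); print(n,t,round(r['p'],2),w.round(3),proj(p,w).round(0)[0])
E
```

```text
pics
{'time': 0.0, 'q': array([ 9.64505733e-01,  5.28435140e-01,  1.43389053e+00,  1.64712858e-05,
        1.18139676e+00, -1.78492226e-01]), 'dq': array([ 0.0006926 ,  0.00104155, -0.00028324, -0.00017703,  0.00110197,
       -0.00143107]), 'tau': array([-1.28343429e-03, -4.42354703e+01, -1.78021288e+01, -4.14565029e-04,
        8.52497178e-03, -2.95674099e-06]), 'tcp_pos': array([0.25884826, 0.56810186, 0.23035642]), 'tool_rot': array([-4.14249975e-04,  2.12274771e-01,  9.77209439e-01, -9.81043110e-04]), 'contact_force': array([-0.39471596,  0.76472952, -0.29855904]), 'torque': array([ 0.08629293, -0.01261085,  0.02715222]), 'finger_gap': 0.9989035880439017} {}
{'fx': 455.6357544104143, 'fy': 455.6357544104143, 'cx': 277.90813710771477, 'cy': 211.59701471248184, 'extrinsics': array([[-0.61924671, -0.65953914,  0.42607704,  1.22587936],
       [ 0.78515404, -0.51447655,  0.34474195,  0.46442065],
       [-0.00816416,  0.54801643,  0.83642773,  1.3828599 ],
       [ 0.        ,  0.        ,  0.        ,  1.        ]]), 'shot': 1}
{'fx': 530.3805277023794, 'fy': 530.3805277023794, 'cx
[... 2117 characters left out ...]
] [199. 226.]
t lip 0.59 [0.546 0.18  0.052] [205. 210.]
t lip 0.46 [ 0.373 -0.007  0.059] [266. 265.]
t rest 0.67 [ 0.51  -0.135  0.042] [307. 220.]
t hammer 0.87 [ 0.753 -0.004  0.024] [263. 144.]
t hammer 0.46 [ 0.353 -0.4    0.014] [392. 268.]
t wax_tin 0.7 [ 0.595 -0.411  0.09 ] [398. 189.]
t wax_tin 0.56 [ 0.373 -0.005  0.058] [265. 265.]
t wax_tin 0.42 [0.491 0.189 0.078] [201. 227.]
t punch_stand 0.57 [ 0.599 -0.411  0.085] [397. 188.]
t brass_bowl 0.98 [0.588 0.428 0.02 ] [128. 199.]
t dapping_block 0.72 [ 0.548 -0.005  0.065] [264. 208.]
t dapping_block 0.7 [ 0.554 -0.16   0.08 ] [315. 204.]
t file 0.89 [ 0.352 -0.404  0.016] [393. 269.]
t blank 0.59 [0.384 0.449 0.009] [122. 263.]
```

View pics/s0.png

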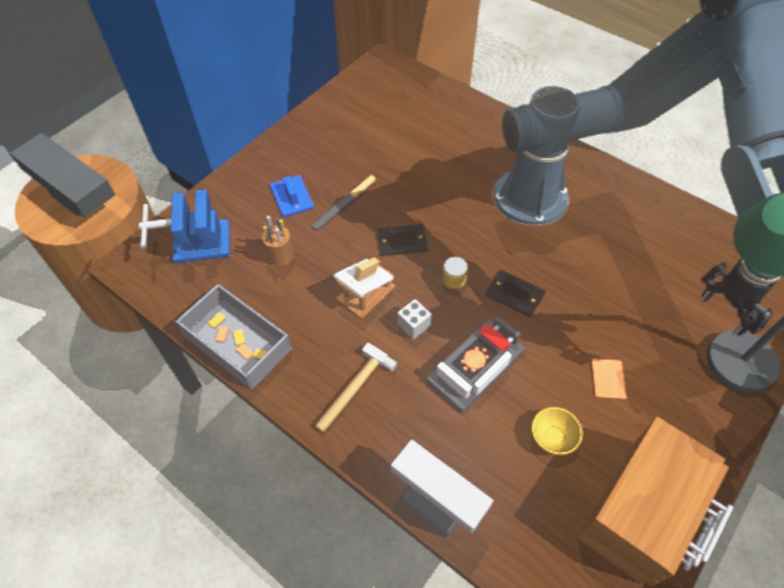

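View pics/t0.png

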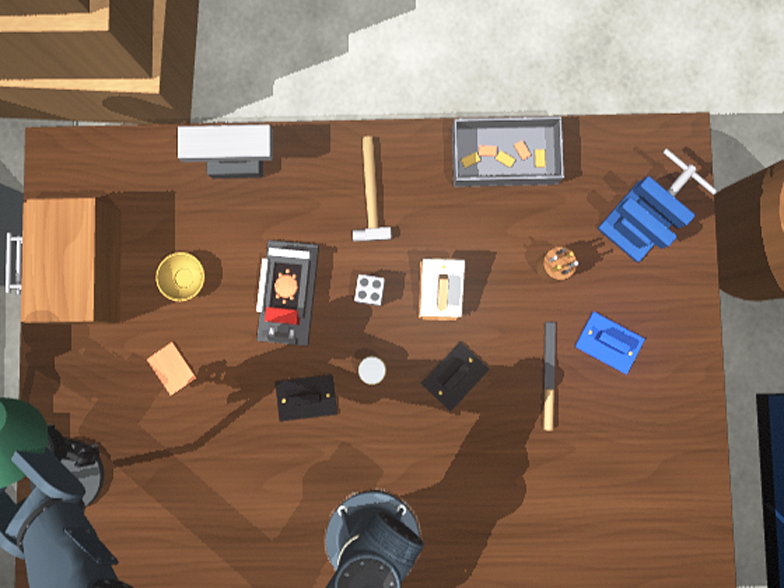

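The aluminium lid is the white plate with the wooden bar on the rest, at scene (260,198) and top (315,204). The look-alikes are black ones at top (326,269) and (218,284), and a blue one at top (435,246). The block with the red jaw is at top (205,210). I'll move the wrist camera in for a closer look.

```bash
cat >> h.py <<'E'
def rows(P,targets,n=None):
    """targets: list of (pos, Rm); relative to pose P (4x4)"""
    for p,Rm in targets:
        dR=P[:3,:3].T@Rm; d=P[:3,:3].T@(np.array(p)-P[:3,3])
        print('turn',np.degrees(R.from_matrix(dR).as_rotvec()).round(2),'shift',(d*1000).round(1))
def Rt(yaw,tilt):
    """yaw deg of block/plate x axis, tilt = +x end raised (deg). tool x = -plate x, y = plate y, z=-normal"""
    M=(R.from_euler('z',yaw,degrees=True)*R.from_euler('y',-tilt,degrees=True)).as_matrix()
    return M@np.diag([-1,1,-1.])
E
python3 - <<'E'
from h import *
print(robot.hold_point_z,dir(robot))
p=snap('wrist'); print(p['T_tool_cam'].round(4),p['fx'],p['cx'],p['cy'])
P=T_tool(state()); print(P.round(3))
rows(P,[([.48,.10,.33],Rt(0,0)),([.43,.0,.42],Rt(0,0))])
E
```

```text
0.0187 ['IKError', '__class__', '__delattr__', '__dict__', '__dir__', '__doc__', '__eq__', '__format__', '__ge__', '__getattribute__', '__getstate__', '__gt__', '__hash__', '__init__', '__init_subclass__', '__le__', '__lt__', '__module__', '__ne__', '__new__', '__reduce__', '__reduce_ex__', '__repr__', '__setattr__', '__sizeof__', '__str__', '__subclasshook__', '__weakref__', 'hold_point_z']
[[ 3.000e-04  9.462e-01  3.236e-01  8.420e-02]
 [ 1.000e+00 -3.000e-04  1.000e-04 -8.000e-04]
 [ 2.000e-04  3.236e-01 -9.462e-01 -1.432e-01]
 [ 0.000e+00  0.000e+00  0.000e+00  1.000e+00]] 342.68706030418247 274.3985852743467 211.9611937208816
[[-0.91   0.415  0.     0.259]
 [ 0.415  0.91   0.     0.569]
 [-0.     0.    -1.     0.231]
 [ 0.     0.     0.     1.   ]]
turn [  0.     0.   -24.51] shift [-395.3 -334.9  -98.7]
turn [  0.     0.   -24.51] shift [-391.3 -446.6 -188.7]
```

Call:
jog_arm(
  increments=[
    [[0,0,-12,-200,-120,-40,85],[0,0,-24.5,-390,-220,-70,85],[0,0,-24.5,-390,-260,-70,85],[0,0,-24.5,-390,-260,-70,85],[0,0,-24.5,-390,-260,-70,85],[0,0,-24.5,-390,-260,-70,85],[0,0,-24.5,-390,-260,-70,85],[0,0,-24.5,-390,-260,-70,85],[0,0,-24.5,-390,-260,-70,85],[0,0,-24.5,-390,-260,-70,85]],
  ],
)

```text
time: 2.6
tcp_pos: [0.5057, 0.1705, 0.3011]
tool_rot: [-0.0, 0.0, 1.0, 0.0]
contact_force: [-0.6, 0.4, 0.4]
finger_gap: 0.993
```

```bash
python3 - <<'E'
from h import *
s=state();print(s['time'],s['tcp_pos'],s['dq'].round(3))
p=snap('wrist'); save(p,'w1.png',k=1.4)
import pickle; pickle.dump(p,open('w1.pkl','wb'))
for t in ['block','lip','lid']:
    for r in spotter.boxes_of(p,t):
        w=tw(p,r['point']); print(t,round(r['p'],2),w.round(3),proj(p,w).round(0)[0])
rows(T_tool(s),[([.45,-.04,.34],Rt(0,0)),([.42,-.16,.34],Rt(0,0)),([.40,-.16,.36],Rt(0,0))])
E
```

```text
2.6 [0.50571353 0.1704966  0.30111227] [ 0.027 -0.001  0.01  -0.003  0.001 -0.001]
block 0.81 [0.529 0.186 0.06 ] [288. 193.]
lip 0.69 [0.488 0.187 0.08 ] [290. 161.]
lid 0.93 [ 0.343 -0.134  0.012] [ 2. 22.]
lid 0.87 [ 0.544 -0.129  0.069] [ 15. 208.]
lid 0.81 [0.339 0.14  0.011] [247.  18.]
turn [ 0.03 -0.06 -0.04] shift [  55.6 -210.5  -38.9]
turn [ 0.03 -0.06 -0.04] shift [  85.5 -330.5  -39. ]
turn [ 0.03 -0.06 -0.04] shift [ 105.5 -330.5  -58.9]
```

View pics/w1.png

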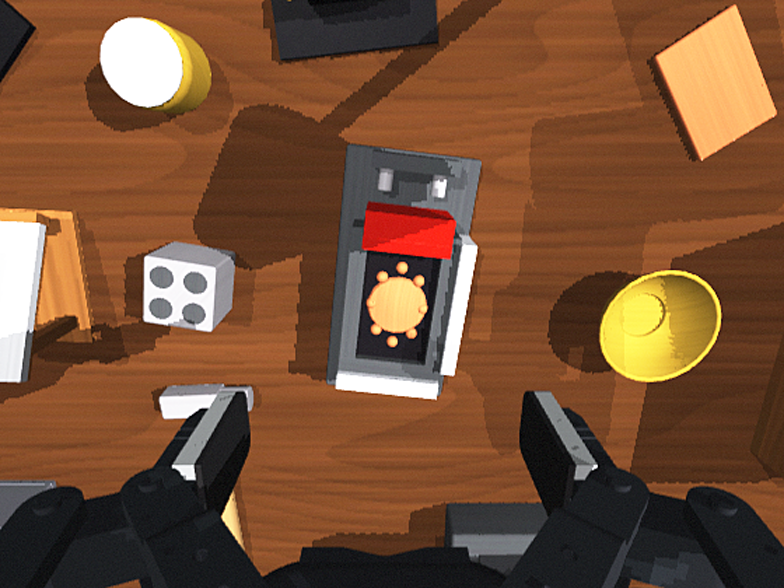

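The block is central in the view: red jaw at about (290,163) px unscaled, far fence at (276,275), side fence at (329,218) on the +y side, and relief at (284,217). Next I need a second view that shows both the block and the lid.

Call:
jog_arm(
  increments=[
    [[0,0,0,10,-60,-15,85],[0,0,0,20,-120,-30,85],[0,0,0,30,-170,-40,85],[0,0,0,30,-170,-40,85],[0,0,0,30,-170,-40,85]],
  ],
)

```text
time: 3.42
tcp_pos: [0.476, 0.0012, 0.3412]
tool_rot: [-0.0, -0.0, 1.0, 0.0]
contact_force: [0.4, 0.5, 0.1]
finger_gap: 0.995
```

```bash
python3 - <<'E'
from h import *
import pickle
s=state();print(s['time'],s['tcp_pos'],abs(s['dq']).max())
p=snap('wrist'); pickle.dump(p,open('w2.pkl','wb'))
for t in ['lid_grip','lip']:
    for r in spotter.boxes_of(p,t):
        w=tw(p,r['point']); print(t,round(r['p'],2),w.round(3),proj(p,w).round(0)[0])
rows(T_tool(s),[([.42,-.16,.34],Rt(0,0))])
E
```

```text
3.425 [0.47597154 0.00124067 0.34116127] 0.025434218317415717
lid_grip 0.72 [ 0.355 -0.187  0.011] [127.  65.]
lid_grip 0.67 [0.32  0.137 0.01 ] [384.  34.]
lid_grip 0.61 [ 0.547 -0.159  0.084] [146. 226.]
lip 0.72 [0.487 0.185 0.078] [426. 178.]
turn [ 0.05 -0.02  0.02] shift [  56.  -161.2    1. ]
```

Call:
jog_arm(
  increments=[
    [[0,0,0,10,-60,0,85],[0,0,0,20,-120,0,85],[0,0,0,30,-160,0,85],[0,0,0,30,-160,0,85],[0,0,0,30,-160,0,85]],
  ],
)

```text
time: 4.2
tcp_pos: [0.4463, -0.1584, 0.3409]
tool_rot: [-0.0, -0.0, 1.0, 0.001]
contact_force: [0.3, 0.8, -0.0]
finger_gap: 0.989
```

```bash
python3 - <<'E'
from h import *
import pickle
s=state();print(s['time'],s['tcp_pos'],abs(s['dq']).max())
p=snap('wrist'); pickle.dump(p,open('w3.pkl','wb'))
for t in ['lid_grip','lid']:
    for r in spotter.boxes_of(p,t):
        w=tw(p,r['point']); print(t,round(r['p'],2),w.round(3),proj(p,w).round(0)[0])
q=pickle.load(open('w2.pkl','rb'))
im=np.hstack([cv2.resize(p['image'][60:330,150:420],None,fx=1.45,fy=1.45),cv2.resize(q['image'][60:330,0:270],None,fx=1.45,fy=1.45)])
save({'image':im},'w3.png')
q1=pickle.load(open('w1.pkl','rb'))
im=np.hstack([cv2.resize(q1['image'][90:290,220:360],None,fx=2.8,fy=2.8),cv2.resize(q['image'][90:290,370:510],None,fx=2.8,fy=2.8)])
save({'image':im},'blk.png')
E
```

```text
4.2 [ 0.44633576 -0.15839309  0.34094424] 0.017848258525135725
lid_grip 0.96 [ 0.355 -0.194  0.008] [248.  89.]
lid_grip 0.74 [ 0.427 -0.509  0.006] [ 20. 145.]
lid_grip 0.72 [ 0.547 -0.168  0.08 ] [267. 247.]
lid_grip 0.65 [0.316 0.133 0.008] [503.  57.]
lid 0.9 [ 0.543 -0.165  0.079] [269. 244.]
lid 0.9 [0.317 0.131 0.006] [501.  59.]
lid 0.83 [ 0.35  -0.191  0.009] [249.  85.]
lid 0.59 [ 0.432 -0.511  0.004] [ 21. 148.]
```

View pics/w3.png

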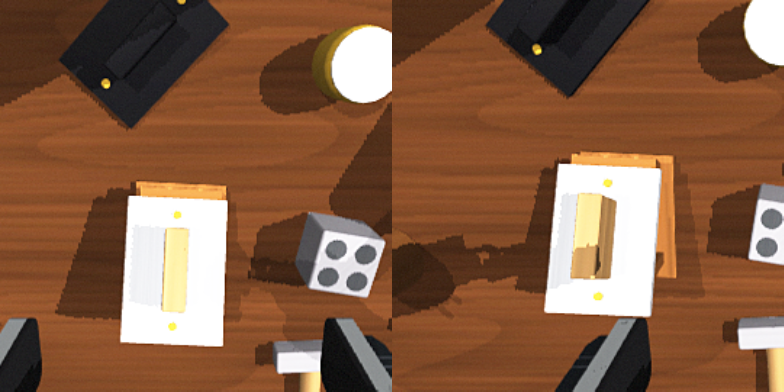

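View pics/blk.png

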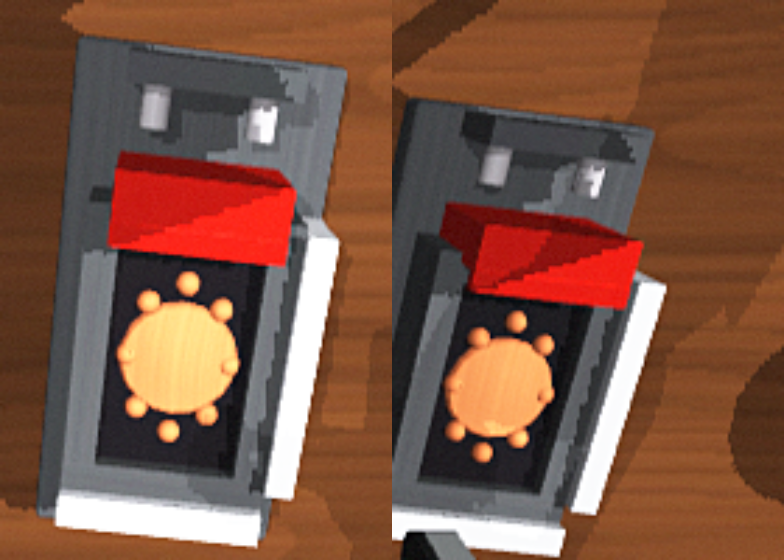

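The close crop confirms the choice. The aluminium plate with the wooden bar is at about (269,246) in w3, lying on the wooden rest, and the black look-alikes lie flat nearby. I read the block corners from the zoomed views and will fit both poses.

```bash
cat > fit.py <<'E'
from h import *
import pickle
from scipy.optimize import least_squares as LS
w1,w2,w3=[pickle.load(open(f'w{i}.pkl','rb')) for i in(1,2,3)]
c=lambda pts,o,k: np.array(pts)/k+np.array(o)
B=np.array([[51,-31,60],[51,31,60],[-52,-35,78],[-52,35,78],[-62,57,67],[54,57,67.]])/1e3
b1=c([[97,465],[235,475],[110,247],[286,266],[339,240],[293,498]],(220,90),2.8)
b2=c([[28,484],[148,494],[78,291],[236,307],[272,288],[206,514]],(370,90),2.8)
L=np.array([[-65,-45,8],[-65,45,8],[65,45,8],[65,-45,8.]])/1e3
l3=c([[129,196],[228,201],[223,346],[121,342]],(150,60),1.45)
l2=c([[166,164],[268,169],[259,317],[153,312]],(0,60),1.45)
def pts(x,M): return M@(R.from_euler('z',x[3])*R.from_euler('y',-x[4])).as_matrix().T+x[:3]
fb=lambda x:np.r_[proj(w1,pts(np.r_[x,0],B))-b1,proj(w2,pts(np.r_[x,0],B))-b2].ravel()
fl=lambda x:np.r_[proj(w3,pts(x,L))-l3,proj(w2,pts(x,L))-l2].ravel()
if __name__=='__main__':
    for n,f,x0 in(('block',fb,[.55,.18,0,0]),('lid',fl,[.55,-.16,.07,0,.4])):
        r=LS(f,x0); print(n,r.x[:3].round(4),np.degrees(r.x[3:]).round(2)); print(r.fun.reshape(-1,2).round(1).tolist())
    # relief centre triangulation
    u1=c([179,358],(220,90),2.8);u2=c([107,386],(370,90),2.8)
    print('relief',LS(lambda X:np.r_[proj(w1,X)[0]-u1,proj(w2,X)[0]-u2],[.55,.18,.05]).x.round(4))
E
python3 fit.py
```

```text
block [ 5.627e-01  1.821e-01 -2.000e-04] [-6.41]
[[-0.0, -0.3], [0.3, 1.2], [-0.5, -0.2], [-0.0, -0.1], [0.5, 0.3], [0.6, -0.1], [-0.8, -0.5], [0.3, 0.4], [-0.0, 0.2], [-1.1, 0.5], [0.9, -0.9], [-0.3, -0.5]]
lid [ 0.5518 -0.1629  0.0694] [-2.75 23.7 ]
[[0.2, 0.2], [0.2, 0.0], [-0.1, 0.2], [0.3, 0.0], [0.1, 0.0], [-0.2, -0.1], [-0.8, -0.4], [0.4, 0.0]]
relief [0.5617 0.1817 0.0538]
```

```bash
python3 - <<'E'
from fit import *
r=LS(lambda x:fl(np.r_[x,np.radians(25)]),[.55,-.16,.07,0]); print(r.x[:3].round(4),np.degrees(r.x[3]),abs(r.fun).max())
x=np.r_[r.x,np.radians(25)]; yaw=np.degrees(r.x[3])
M=Rt(yaw,25); g=pts(x,np.array([[0,0,.028]]))[0]; print('grip',g.round(4))
t=g+M[:,2]*(.0187-.005)
P=T_tool(state()); print(P.round(3))
rows(P,[(t-M[:,2]*.08,M),(t,M)])
E
```

```text
[ 0.5517 -0.1628  0.0694] -2.581811237542996 0.9704482910011336
grip [ 0.5399 -0.1623  0.0948]
[[-1.    -0.002 -0.     0.446]
 [-0.002  1.     0.    -0.158]
 [ 0.     0.    -1.     0.341]
 [ 0.     0.     0.     1.   ]]
turn [  0.62 -25.01   2.67] shift [-65.5  -3.2 186.3]
turn [  0.62 -25.01   2.67] shift [-99.3  -4.8 258.8]
```

Call:
jog_arm(
  increments=[
    [[0.2,-8,0.9,-22,-1,50,85],[0.4,-16,1.8,-44,-2,100,85],[0.6,-25,2.7,-65,-3,150,85],[0.6,-25,2.7,-65,-3,186,85],[0.6,-25,2.7,-72,-3,200,85],[0.6,-25,2.7,-80,-4,218,85],[0.6,-25,2.7,-88,-4,236,85],[0.6,-25,2.7,-94,-5,248,85],[0.6,-25,2.7,-99,-5,259,85],[0.6,-25,2.7,-99,-5,259,85]],
  ],
)

```text
time: 5.6
tcp_pos: [0.5543, -0.1632, 0.0916]
tool_rot: [0.205, 0.026, 0.978, -0.007]
contact_force: [-0.7, 0.4, 0.3]
finger_gap: 1.001
```

```bash
python3 - <<'E'
from h import *
import pickle
s=state();print(s['tcp_pos'],s['contact_force'])
p=snap('wrist');pickle.dump(p,open('w4.pkl','wb')); save(p,'w4.png',crop=(120,120,430,420),k=1.6)
E
```

```text
[ 0.55428489 -0.16317498  0.09161576] [-0.69784474  0.43086501  0.26456747]
```

View pics/w4.png

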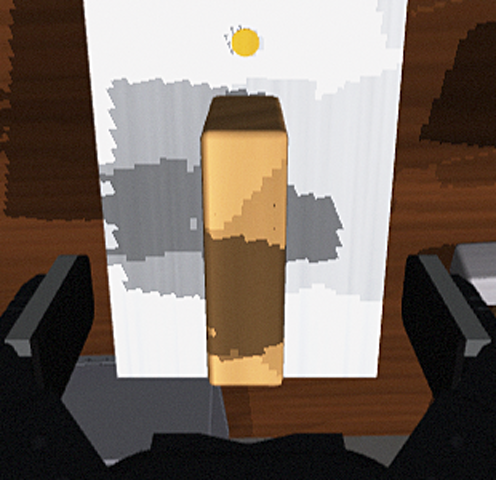

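The bar is centred between the open fingers. The arm hasn't quite settled, so I'll let it settle before closing.

Call:
jog_arm(
  increments=[
    [[0,0,0,0,0,0,85],[0,0,0,0,0,0,85]],
  ],
)

```text
time: 5.9
tcp_pos: [0.5538, -0.1637, 0.0926]
tool_rot: [0.205, 0.026, 0.978, -0.007]
contact_force: [0.8, -0.3, 0.6]
finger_gap: 0.993
```

```bash
python3 - <<'E'
from h import *
s=state();P=T_tool(s);M=Rt(-2.6,25);g=np.array([.5399,-.1623,.0948])
print(P.round(4)); rows(P,[(g+M[:,2]*.0137,M)])
E
```

```text
[[-0.9143  0.0543  0.4014  0.5538]
 [ 0.0483  0.9985 -0.025  -0.1637]
 [-0.4021 -0.0035 -0.9156  0.0926]
 [ 0.      0.      0.      1.    ]]
turn [-0.39 -1.29 -0.39] shift [11.6  0.8  6. ]
```

Call:
jog_arm(
  increments=[
    [[-0.2,-0.7,-0.2,6,1,3,85],[-0.4,-1.3,-0.4,12,1,6,85],[-0.4,-1.3,-0.4,12,1,6,85],[-0.4,-1.3,-0.4,12,1,6,85]],
  ],
)

```text
time: 6.4
tcp_pos: [0.5543, -0.161, 0.0916]
tool_rot: [0.205, 0.025, 0.978, -0.007]
contact_force: [0.5, -0.1, 0.2]
finger_gap: 0.994
```

```bash
python3 - <<'E'
from h import *
s=state();P=T_tool(s);M=Rt(-2.6,25);g=np.array([.5399,-.1623,.0948])
rows(P,[(g+M[:,2]*.0137,M)]);print(s['contact_force'])
E
```

```text
turn [-0.28 -1.36 -0.21] shift [11.5 -2.   5.1]
[ 0.54126101 -0.09904257  0.23179726]
```

```bash
python3 - <<'E'
from h import *
print(state()['q'].round(3))
E
```

```text
[-0.583  0.611  1.971  0.808  0.282 -2.854]
```

Joint 6 is at its limit and joint 5 is nearly straight, so a full 25° tool tilt is out of reach. The pads grip the bar's flat sides, so the tool can tilt less than the plate. I'll grasp with the tool at 10°.

```bash
python3 - <<'E'
from h import *
s=state();P=T_tool(s);Mp=Rt(-2.6,25);M=Rt(-2.6,10);g=np.array([.5399,-.1623,.0948])
t=g-Mp[:,2]*.005+M[:,2]*.0187; print(t)
rows(P,[(t+[-.01,0,.04],M),(t,M)])
E
```

```text
[ 0.54103296 -0.16235145  0.08091563]
turn [-0.25 13.64 -0.25] shift [  9.5  -2.6 -36.1]
turn [-0.25 13.64 -0.25] shift [16.3 -2.   4.5]
```

Call:
jog_arm(
  increments=[
    [[0,3,0,0,-1,-20,85],[-0.2,8,-0.2,5,-2,-36,85],[-0.2,13.6,-0.2,9,-3,-36,85],[-0.2,13.6,-0.2,9,-3,-36,85],[-0.2,13.6,-0.2,9,-3,-36,85]],
  ],
)

```text
time: 7.02
tcp_pos: [0.5308, -0.1621, 0.1205]
tool_rot: [0.087, 0.023, 0.996, -0.002]
contact_force: [0.2, -0.9, 0.2]
finger_gap: 0.997
```

```bash
python3 - <<'E'
from h import *
s=state();P=T_tool(s);Mp=Rt(-2.6,25);M=Rt(-2.6,10)
print(P.round(3),s['q'].round(2)); rows(P,[([.5410,-.1624,.0809],M)])
E
```

```text
[[-0.984  0.046  0.174  0.531]
 [ 0.046  0.999 -0.007 -0.162]
 [-0.174  0.001 -0.985  0.12 ]
 [ 0.     0.     0.     1.   ]] [-0.54  0.55  1.84  0.15  0.61 -2.18]
turn [ 0.04  0.03 -0.06] shift [-3.2  0.1 40.8]
```

Call:
jog_arm(
  increments=[
    [[0,0,0,-1,0,15,85],[0,0,0,-2,0,28,85],[0,0,0,-3,0,41,85],[0,0,0,-3,0,41,85],[0,0,0,-3,0,41,0],[0,0,0,-3,0,41,0],[0,0,0,-3,0,41,0],[0,0,0,-3,0,41,0],[0,0,0,-3,0,41,0],[0,0,0,-3,0,41,0]],
  ],
  force=110,
)

```text
time: 8.28
tcp_pos: [0.5416, -0.1632, 0.0818]
tool_rot: [0.088, 0.023, 0.996, -0.002]
contact_force: [-1.9, 0.8, 5.2]
finger_gap: 0.217
```

```bash
python3 - <<'E'
from h import *
s=state();P=T_tool(s);M=Rt(-2.6,10)
print(s['time'],s['finger_gap'],s['contact_force'].round(1)); rows(P,[([.5410,-.1624,.0809],M)])
d=P[:3,:3].T@np.array([-.02,0,.06]); print(d)
E
```

```text
8.275 0.21674293350613053 [-1.9  0.8  5.2]
turn [-0.05  0.08 -0.05] shift [0.8 0.8 0.8]
[ 0.00917299 -0.00097097 -0.06256927]
```

Call:
jog_arm(
  increments=[
    [[0,0,0,2,0,-10,0],[0,0,0,5,0,-30,0],[0,0,0,9,0,-60,0],[0,0,0,12,0,-100,0],[0,0,0,12,0,-140,0],[0,0,0,12,0,-140,0],[0,0,0,12,0,-140,0]],
  ],
)

```text
time: 9.15
tcp_pos: [0.5043, -0.1609, 0.216]
tool_rot: [0.086, 0.023, 0.996, -0.002]
contact_force: [0.6, 0.5, -2.5]
finger_gap: 0.217
```

```bash
python3 - <<'E'
from h import *
import pickle
s=state();P=T_tool(s)
print(P.round(4),s['finger_gap'],s['contact_force'].round(1))
p=snap('wrist');p['P']=P;pickle.dump(p,open('w5.pkl','wb'));save(p,'w5.png',k=1.4)
E
```

```text
[[-9.840e-01  4.630e-02  1.721e-01  5.043e-01]
 [ 4.570e-02  9.989e-01 -7.500e-03 -1.609e-01]
 [-1.722e-01  5.000e-04 -9.851e-01  2.160e-01]
 [ 0.000e+00  0.000e+00  0.000e+00  1.000e+00]] 0.21721689986821216 [ 0.6  0.5 -2.5]
```

View pics/w5.png

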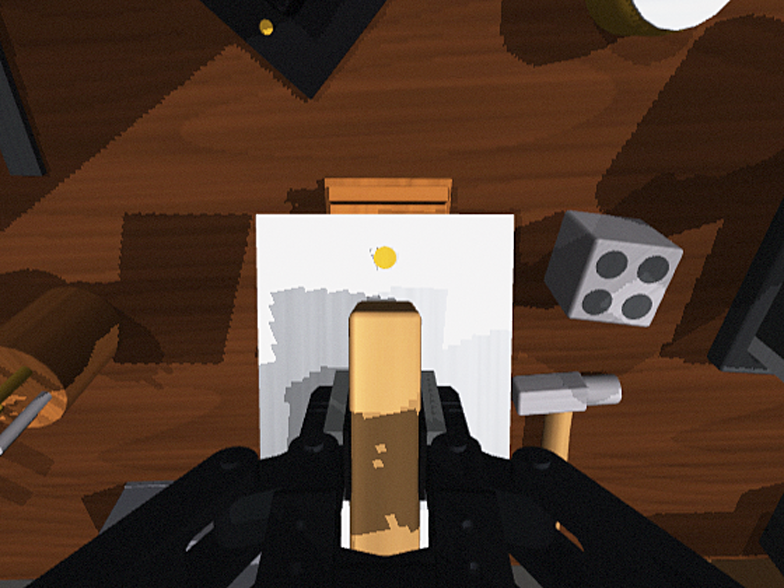

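The plate is held: near edge at row 153 (columns 184–367), bar clamped centrally, not slipped. Now I'll fit its pose in the hand.

```bash
cat > hand.py <<'E'
from h import *
import pickle
from scipy.optimize import least_squares as LS
D=np.diag([-1,1,-1.])
def lid_in_tool(x): # x: grip pos (tool), angles: tilt rel a (deg), yaw b, roll c
    T=np.eye(4); T[:3,:3]=D@(R.from_euler('z',x[4],degrees=True)*R.from_euler('y',-x[3],degrees=True)*R.from_euler('x',x[5],degrees=True)).as_matrix()
    T[:3,3]=np.array(x[:3]); return T
pts=np.array([[-65,-45,-20],[-65,45,-20],[-35,-10,20],[-35,10,20]])/1e3   # relative to grip
def fit(p,u,prior,sig):
    C=np.linalg.inv(np.array(p['T_tool_cam']))
    def f(x):
        T=lid_in_tool(x); c=(pts@T[:3,:3].T+T[:3,3])@C[:3,:3].T+C[:3,3]
        q=np.c_[p['cx']+p['fx']*c[:,0]/-c[:,2],p['cy']+p['fy']*c[:,1]/c[:,2]]
        return np.r_[(q-u).ravel(),(x-prior)/sig]
    return LS(f,prior,x_scale=sig)
E
python3 - <<'E'
from hand import *
p=pickle.load(open('w5.pkl','rb'))
u=np.array([[257,214],[514,214],[350,311],[419,311]])/1.4
M=Rt(-2.6,10); g0=M.T@(np.array([.5399,-.1623,.0948])-[.5416,-.1632,.0818]); print(g0)
prior=np.r_[g0,15,0,0]
for s in (np.array([.003,.003,.003,2,1,1.]),np.array([.02,.02,.02,20,5,5])):
    r=fit(p,u,prior,s); print(r.x[:3].round(4),r.x[3:].round(2),r.fun[:8].round(1))
    T=p['P']@lid_in_tool(r.x); print('edge',(T@[-.065,0,-.024,1])[:3].round(4),'z',T[:3,2].round(3),'x',T[:3,0].round(3))
E
```

```text
[-0.00054477  0.00082196 -0.01310449]
[-0.0006 -0.0002 -0.0103] [ 1.458e+01 -1.000e-02  3.300e-01] [ 0.2  0.1 -0.3  0.  -1.5 -0.   1.6  0. ]
edge [ 0.454  -0.1586  0.1774] z [-0.414  0.013  0.91 ] x [ 0.909 -0.043  0.415]
[-0.0008 -0.0002 -0.0093] [ 1.419e+01 -1.000e-02  4.000e-01] [ 0.6 -0.1 -0.6 -0.1 -1.4  0.1  1.4  0.1]
edge [ 0.4541 -0.1586  0.1768] z [-0.408  0.012  0.913] x [ 0.912 -0.043  0.408]
```

```bash
cat >> hand.py <<'E'
BP=np.array([.5623,.1820,0]); BY=-6.41
G=np.array([-.0006,0,-.0110,14.6,0,0])
def tool_for(xe,y,ze,tilt,g=G,yaw=0):
    """lid near bottom edge (mm, block frame, z above table) and tilt deg -> tool pose"""
    L=np.eye(4); L[:3,:3]=(R.from_euler('z',BY+yaw,degrees=True)*R.from_euler('y',-tilt,degrees=True)).as_matrix()
    e=BP+R.from_euler('z',BY,degrees=True).apply(np.array([xe,y,ze])/1e3)
    L[:3,3]=e-L[:3,:3]@np.array([-.065,0,-.028])
    T=L@np.linalg.inv(lid_in_tool(g)); return T
def lid_now(P,g=G):
    L=P@lid_in_tool(g); Rb=R.from_euler('z',BY,degrees=True).as_matrix()
    f=lambda v:(Rb.T@((L@np.r_[v,1])[:3]-BP)*1000).round(1)
    t=np.degrees(np.arcsin(L[2,0])); y=np.degrees(np.arctan2(L[1,0],L[0,0]))-BY
    print('edge bottom',f([-.065,0,-.028]),'far bottom',f([.065,0,-.028]),'grip',f([0,0,0]),'tilt %.2f yaw %.2f'%(t,y))
def go(*tg):
    s=state();P=T_tool(s);print('t',round(s['time'],2),'F block',R.from_euler('z',-BY,degrees=True).apply(s['contact_force']).round(1),'gap',round(s['finger_gap'],3)); lid_now(P)
    rows(P,[(t[:3,3],t[:3,:3]) for t in tg])
E
python3 - <<'E'
from hand import *
go(tool_for(-42,-4,140,10),tool_for(-42,-4,90,10),tool_for(-42,-4,70,10))
E
```

```text
t 9.2 F block [ 0.4  0.7 -3.8] gap 0.219
edge bottom [ -68.2 -350.3  174. ] far bottom [  49.8 -342.6  227.8] grip [ -20.8 -347.2  226.4] tilt 24.46 yaw 3.72
turn [ 0.24 14.45  3.76] shift [-48.5 340.   57. ]
turn [ 0.24 14.45  3.76] shift [-39.9 340.  106.3]
turn [ 0.24 14.45  3.76] shift [-36.5 339.9 126. ]
```

Call:
jog_arm(
  increments=[
    [[0,2,0.5,-5,40,0,0],[0,5,1,-15,95,5,0],[0,8,2,-25,150,10,0],[0.1,11,3,-35,205,20,0],[0.2,14.5,3.8,-45,260,40,0],[0.2,14.5,3.8,-48,310,57,0],[0.2,14.5,3.8,-45,340,75,0],[0.2,14.5,3.8,-40,340,105,0],[0.2,14.5,3.8,-40,340,106,0],[0.2,14.5,3.8,-40,340,106,0]],
  ],
)

```text
time: 10.45
tcp_pos: [0.5789, 0.1751, 0.1187]
tool_rot: [-0.04, 0.057, 0.998, 0.002]
contact_force: [0.5, -0.5, -2.7]
finger_gap: 0.218
```

```bash
python3 - <<'E'
from hand import *
p=snap('wrist');p['P']=T_tool(state());pickle.dump(p,open('w6.pkl','wb'));save(p,'w6.png',crop=(80,60,480,360),k=2)
go(tool_for(-42,-4,70,10))
E
```

```text
t 10.5 F block [-0.1  0.2 -2.6] gap 0.215
edge bottom [-39.6  -5.   91.4] far bottom [ 88.3  -5.1 114.4] grip [ 19.4  -5.  130.5] tilt 10.18 yaw -0.08
turn [-0.03  0.18 -0.09] shift [ 0.6  1.  21.7]
```

View pics/w6.png

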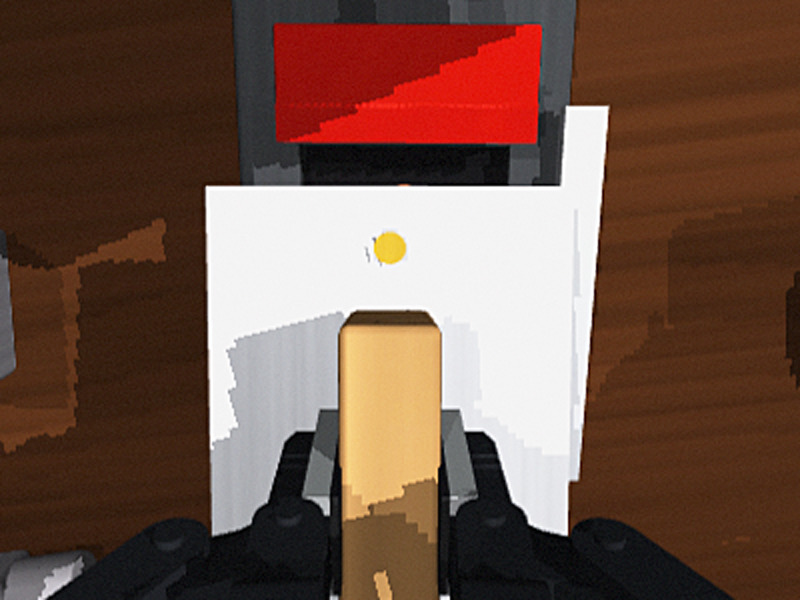

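The plate hovers in front of the jaw and square to it. The lip front edge is at row 131 (columns 217–350), the plate's near edge at row 153 (columns 183–361), and the side fence is to the right. I'll check the block pose from this nearer view.

```bash
python3 - <<'E'
from hand import *
p=pickle.load(open('w6.pkl','rb')); Rb=R.from_euler('z',BY,degrees=True)
V=np.array([[-52,-35,78],[-52,35,78],[-62,57,67],[54,57,67.]])/1e3
obs=np.array([[217.5,131],[350.5,132],[384.5,113.5],[369.5,300]])
print((proj(p,Rb.apply(V)+BP)-obs).round(1).tolist())
r=LS(lambda x:(proj(p,R.from_euler('z',x[2],degrees=True).apply(V)+[x[0],x[1],x[3]])-obs).ravel(),[.562,.182,BY,0],x_scale=[.01,.01,1,.01]);print(r.x.round(4),r.fun.round(1))
L=p['P']@lid_in_tool(G); print((proj(p,np.array([[-65,-45,-20],[-65,45,-20]])/1e3@L[:3,:3].T+L[:3,3])-[[183,153],[361,153]]).round(1).tolist())
E
```

```text
[[2.3, 0.3], [-1.0, -0.8], [0.9, -1.0], [1.7, -1.0]]
[ 5.6220e-01  1.8110e-01 -6.8164e+00  1.3000e-03] [ 0.9 -0.1 -1.6 -0.2  0.6 -0.2  0.1  0.6]
[[0.3, 2.1], [6.9, 2.2]]
```

Call:
jog_arm(
  increments=[
    [[0,0,0,0,1,12,0],[0,0,0,1,1,24,0],[0,0,0,1,1,26,0],[0,0,0,1,1,26,0]],
  ],
)

```text
time: 11.0
tcp_pos: [0.5759, 0.1766, 0.0932]
tool_rot: [-0.039, 0.056, 0.998, 0.002]
contact_force: [-0.4, 0.5, -3.3]
finger_gap: 0.218
```

```bash
python3 - <<'E'
from hand import *
go(tool_for(-42,-4,60,10))
E
```

```text
t 11.0 F block [-0.5  0.4 -3.3] gap 0.218
edge bottom [-43.5  -3.8  65.2] far bottom [84.5 -3.9 88. ] grip [ 15.6  -3.8 104.1] tilt 10.11 yaw -0.04
turn [-0.05  0.11 -0.06] shift [-2.  -0.2  5.1]
```

Call:
jog_arm(
  increments=[
    [[0,0,0,0,0,1.5,0],[0,0,0,0,0,3,0],[0,0,0,0,0,3,0]],
  ],
)

```text
time: 11.38
tcp_pos: [0.5758, 0.1768, 0.0905]
tool_rot: [-0.039, 0.056, 0.998, 0.002]
contact_force: [-1.0, -0.3, -3.4]
finger_gap: 0.217
```

Call:
jog_arm(
  increments=[
    [[0,0,0,0,0,1,0],[0,0,0,0,0,1.5,0],[0,0,0,0,0,1.5,0]],
  ],
)

```text
time: 11.75
tcp_pos: [0.5757, 0.1768, 0.089]
tool_rot: [-0.039, 0.056, 0.998, 0.002]
contact_force: [-0.6, 0.1, -3.3]
finger_gap: 0.219
```

Call:
jog_arm(
  increments=[
    [[0,0,0,0,0,1,0],[0,0,0,0,0,1,0]],
  ],
)

```text
time: 12.0
tcp_pos: [0.5759, 0.1768, 0.0883]
tool_rot: [-0.039, 0.056, 0.998, 0.002]
contact_force: [0.6, -0.2, -1.6]
finger_gap: 0.218
```

Call:
jog_arm(
  increments=[
    [[0,0,0,0,0,1,0],[0,0,0,0,0,1,0]],
  ],
)

```text
time: 12.25
tcp_pos: [0.5761, 0.1768, 0.0879]
tool_rot: [-0.038, 0.056, 0.998, 0.002]
contact_force: [0.6, -0.7, 4.4]
finger_gap: 0.216
```

```bash
python3 - <<'E'
from hand import *
go(tool_for(-43,-4,61.8,10),tool_for(-57,-4,61.8,10),tool_for(-68,-4,61.5,10))
E
```

```text
t 12.25 F block [ 0.6 -0.6  4.4] gap 0.216
edge bottom [-43.3  -3.6  59.8] far bottom [84.6 -3.7 82.8] grip [15.7 -3.7 98.8] tilt 10.20 yaw -0.05
turn [-0.03  0.2  -0.05] shift [-0.3 -0.3 -1.9]
turn [-0.03  0.2  -0.05] shift [13.7 -0.3 -0.8]
turn [-0.03  0.2  -0.05] shift [24.6 -0.4  0.4]
```

Call:
jog_arm(
  increments=[
    [[0,0,0,0,0,-2.7,0],[0,0,0,5,0,-2.3,0],[0,0,0,10,0,-1.9,0],[0,0,0,14,0,-1.5,0],[0,0,0,14,0,-1.5,0]],
  ],
)

```text
time: 12.88
tcp_pos: [0.5614, 0.1784, 0.0895]
tool_rot: [-0.039, 0.056, 0.998, 0.002]
contact_force: [0.1, -0.4, -3.4]
finger_gap: 0.215
```

```bash
python3 - <<'E'
from hand import *
p=snap('wrist');p['P']=T_tool(state());pickle.dump(p,open('w7.pkl','wb'));save(p,'w7.png',crop=(140,60,440,285),k=2.4)
go(tool_for(-60,-4,61.8,10),tool_for(-70,-4,61.8,10))
E
```

```text
t 12.93 F block [-0.   0.2 -3.6] gap 0.216
edge bottom [-57.9  -3.6  61.5] far bottom [70.1 -3.7 84.3] grip [  1.1  -3.6 100.5] tilt 10.12 yaw -0.03
turn [-0.04  0.12 -0.04] shift [ 2.  -0.4 -0. ]
turn [-0.04  0.12 -0.04] shift [12.  -0.4  0.7]
```

View pics/w7.png

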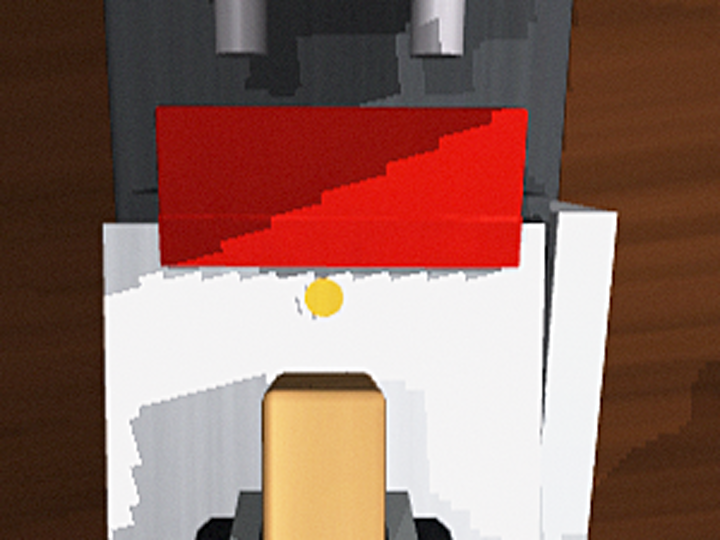

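The near edge is hooked under the lip: plate edge at crop row 223, lip front at row 267, square to it, with a small gap to the side fence. Now I'll push the jaw back.

Call:
jog_arm(
  increments=[
    [[0,0,0,3,0,0.2,0],[0,0,0,6,0,0.4,0],[0,0,0,9,0,0.5,0],[0,0,0,12,0,0.7,0],[0,0,0,12,0,0.7,0]],
  ],
)

```text
time: 13.55
tcp_pos: [0.5529, 0.1795, 0.0904]
tool_rot: [-0.035, 0.056, 0.998, 0.002]
contact_force: [6.9, -1.2, -5.0]
finger_gap: 0.214
```

```bash
python3 - <<'E'
from hand import *
go(tool_for(-69.5,-4,61,10),tool_for(-69.5,-4,61,5),tool_for(-69.5,-4,60.5,0))
E
```

```text
t 13.55 F block [ 7.  -0.4 -5. ] gap 0.214
edge bottom [-66.5  -3.5  61.9] far bottom [61.3 -3.6 85.7] grip [ -7.7  -3.6 101.3] tilt 10.55 yaw -0.05
turn [-0.    0.55 -0.05] shift [ 2.6 -0.4  1.6]
turn [ 0.    5.55 -0.05] shift [ 0.  -0.4  6.6]
turn [ 0.   10.55 -0.05] shift [-2.1 -0.4 12.2]
```

Call:
jog_arm(
  increments=[
    [[0,1.5,0,2,0,2,0],[0,3,0,1.3,0,3.8,0],[0,4.5,0,0.6,0,5.4,0],[0,6,0,0,0,7,0],[0,7.5,0,-0.8,0,8.6,0],[0,7.5,0,-0.8,0,8.6,0]],
  ],
)

```text
time: 14.3
tcp_pos: [0.5544, 0.1792, 0.0822]
tool_rot: [-0.1, 0.056, 0.993, 0.006]
contact_force: [6.5, -1.9, -0.6]
finger_gap: 0.219
```

```bash
python3 - <<'E'
from hand import *
s=state(); print(s['torque'].round(2))
p=snap('wrist');p['P']=T_tool(s);pickle.dump(p,open('w8.pkl','wb'));save(p,'w8.png',crop=(80,60,480,360),k=2)
go(tool_for(-69.5,-4,60.2,0))
E
```

```text
[-0.26 -1.26 -0.02]
t 14.35 F block [ 7.3 -1.1 -0.7] gap 0.213
edge bottom [-68.3  -3.5  61.4] far bottom [61.5 -3.7 68.5] grip [-5.  -3.6 92.9] tilt 3.15 yaw -0.09
turn [ 0.04  3.15 -0.09] shift [-0.8 -0.4  4.5]
```

View pics/w8.png

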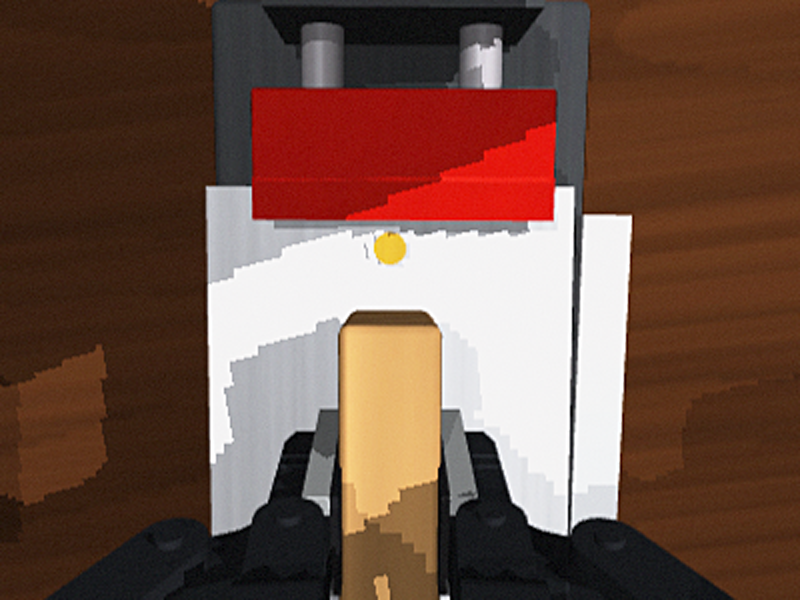

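The plate hasn't slipped in the hand (its near edge is again at row 186, as in w6). The gap to the side fence is parallel. Laying the far end down now.

Call:
jog_arm(
  increments=[
    [[0,1,0,-0.3,0,1.3,0],[0,2,0,-0.5,0,2.6,0],[0,3.1,0,-0.8,0,3.9,0],[0,3.1,0,-0.8,0,3.9,0]],
  ],
)

```text
time: 14.85
tcp_pos: [0.5544, 0.1793, 0.0783]
tool_rot: [-0.126, 0.056, 0.99, 0.007]
contact_force: [7.3, -2.0, -0.5]
finger_gap: 0.218
```

```bash
python3 - <<'E'
from hand import *
s=state(); print(s['torque'].round(2))
go(tool_for(-69.5,-4,60.2,0),tool_for(-65,-4,60.2,0))
E
```

```text
[-0.26 -1.27 -0.11]
t 14.85 F block [ 7.5 -1.2 -0.5] gap 0.218
edge bottom [-69.2  -3.4  60.8] far bottom [60.8 -3.7 60.9] grip [-4.2 -3.6 88.8] tilt 0.08 yaw -0.11
turn [ 0.06  0.08 -0.1 ] shift [ 0.1 -0.4  0.7]
turn [ 0.06  0.08 -0.1 ] shift [-4.2 -0.4 -0.4]
```

Call:
jog_arm(
  increments=[
    [[0,0,0,-0.2,0,0.7,0],[0,0,0,-0.4,0,1.4,0],[0,0,0,-0.4,0,1.4,0]],
  ],
)

```text
time: 15.22
tcp_pos: [0.5544, 0.1794, 0.0779]
tool_rot: [-0.126, 0.056, 0.99, 0.007]
contact_force: [7.8, -2.3, 4.0]
finger_gap: 0.216
```

```bash
python3 - <<'E'
from hand import *
s=state(); print(s['torque'].round(2))
go(tool_for(-65,-4,60.2,0))
E
```

```text
[-0.25 -0.85 -0.14]
t 15.22 F block [ 8.  -1.4  4. ] gap 0.216
edge bottom [-69.2  -3.4  60.3] far bottom [60.8 -3.6 60.5] grip [-4.2 -3.5 88.4] tilt 0.09 yaw -0.10
turn [ 0.06  0.09 -0.09] shift [-4.1 -0.5 -0.9]
```

Call:
jog_arm(
  increments=[
    [[0,0,0,-1.5,0,-0.6,0],[0,0,0,-3,0,-1,0],[0,0,0,-4.5,0,-1.4,0],[0,0,0,-6,0,-1.8,0],[0,0,0,-6,0,-1.8,0]],
  ],
)

```text
time: 15.85
tcp_pos: [0.5564, 0.1792, 0.0776]
tool_rot: [-0.131, 0.056, 0.99, 0.007]
contact_force: [1.0, -0.9, 7.7]
finger_gap: 0.217
```

```bash
python3 - <<'E'
from hand import *
s=state(); print(s['torque'].round(2))
go(tool_for(-65,-4,60.2,0),tool_for(-65,0,60.2,0))
E
```

```text
[-0.08 -0.2  -0.19]
t 15.85 F block [ 1.1 -0.8  7.7] gap 0.217
edge bottom [-67.3  -3.4  60.6] far bottom [62.7 -3.6 59.6] grip [-2.1 -3.5 88.1] tilt -0.43 yaw -0.07
turn [ 0.01 -0.43 -0.07] shift [-2.1 -0.5 -0.6]
turn [ 0.01 -0.43 -0.07] shift [-2.1  3.5 -0.6]
```

Call:
jog_arm(
  increments=[
    [[0,0,0,0.2,0,-1,0],[0,0,0,-1,0,-1.3,0],[0,0,0,-2,0,-1.6,0],[0,0,0,-2,0,-1.6,0]],
  ],
)

```text
time: 16.35
tcp_pos: [0.5582, 0.179, 0.0777]
tool_rot: [-0.131, 0.056, 0.99, 0.007]
contact_force: [1.7, -0.5, 6.3]
finger_gap: 0.217
```

```bash
python3 - <<'E'
from hand import *
s=state(); print(s['torque'].round(2))
p=snap('wrist');p['P']=T_tool(s);pickle.dump(p,open('w9.pkl','wb'))
go(tool_for(-65,-4,60.2,0),tool_for(-65,0,60.2,0))
E
```

```text
[-0.02 -0.42 -0.16]
t 16.4 F block [ 2.8 -0.8  6.4] gap 0.22
edge bottom [-65.6  -3.4  60.7] far bottom [64.4 -3.6 59.5] grip [-0.3 -3.5 88.1] tilt -0.51 yaw -0.06
turn [-0.01 -0.51 -0.06] shift [-0.4 -0.5 -0.2]
turn [-0.01 -0.51 -0.06] shift [-0.4  3.5 -0.2]
```

Call:
jog_arm(
  increments=[
    [[0,-0.5,0,0,0,-0.5,0],[0,-0.5,0,-1,0,-0.8,0],[0,-0.5,0,-2,0,-1,0],[0,-0.5,0,-2,0,-1,0]],
  ],
)

```text
time: 16.9
tcp_pos: [0.5588, 0.1788, 0.0776]
tool_rot: [-0.129, 0.056, 0.99, 0.007]
contact_force: [-0.2, 0.3, 5.9]
finger_gap: 0.217
```

```bash
python3 - <<'E'
from hand import *
s=state(); print(s['torque'].round(2))
go(tool_for(-65,0,60.2,0))
E
```

```text
[ 0.24  0.29 -0.21]
t 16.9 F block [-0.3  0.2  5.9] gap 0.217
edge bottom [-64.9  -3.5  60.4] far bottom [65.1 -3.6 59.8] grip [ 0.3 -3.6 88.1] tilt -0.24 yaw -0.06
turn [-0.03 -0.24 -0.07] shift [ 0.2  3.6 -0. ]
```

Call:
jog_arm(
  increments=[
    [[0,-0.2,0,0.2,0,-1,0],[0,-0.2,0,0.2,2,-1,0],[0,-0.2,0,0.2,4,-1,0],[0,-0.2,0,0.2,6,-1,0],[0,-0.2,0,0.2,6,-1,0]],
  ],
)

```text
time: 17.52
tcp_pos: [0.5589, 0.1801, 0.0781]
tool_rot: [-0.128, 0.055, 0.99, 0.002]
contact_force: [-3.0, -11.2, 3.4]
finger_gap: 0.217
```

```bash
python3 - <<'E'
from hand import *
s=state(); print(s['torque'].round(2))
go(tool_for(-65,0,60.2,0))
E
```

```text
[-1.81  0.66  0.06]
t 17.52 F block [ -1.7 -11.5   3.4] gap 0.217
edge bottom [-64.8  -2.5  60.7] far bottom [65.2 -2.3 60.5] grip [ 0.2 -2.1 88.6] tilt -0.11 yaw 0.08
turn [-0.55 -0.11 -0.06] shift [0.1 2.3 0.4]
```

Call:
jog_arm(
  increments=[
    [[0,0,0,0,1,0,0],[0,0,0,0,2,0,0],[0,0,0,0,3,0,0],[0,0,0,0,3,0,0]],
  ],
)

```text
time: 18.02
tcp_pos: [0.5592, 0.1817, 0.0782]
tool_rot: [-0.128, 0.055, 0.99, 0.001]
contact_force: [-2.4, -15.1, 5.3]
finger_gap: 0.218
```

```bash
python3 - <<'E'
from hand import *
s=state(); print(s['torque'].round(2))
go(tool_for(-65,0,60.2,0))
E
```

```text
[-2.19  0.78  0.13]
t 18.02 F block [ -0.7 -15.2   5.3] gap 0.218
edge bottom [-64.8  -0.9  60.8] far bottom [65.2 -0.7 60.5] grip [ 0.3 -0.5 88.6] tilt -0.13 yaw 0.11
turn [-0.68 -0.13 -0.07] shift [0.1 0.6 0.5]
```

Call:
jog_arm(
  increments=[
    [[-0.7,0,0,0,1,0,0],[-0.7,0,0,0,2.5,0,0],[-0.7,0,0,0,4,0,0],[-0.7,0,0,0,4,0,0]],
  ],
)

```text
time: 18.52
tcp_pos: [0.5591, 0.1819, 0.0781]
tool_rot: [-0.129, 0.055, 0.99, 0.004]
contact_force: [-3.4, -23.9, 5.9]
finger_gap: 0.218
```

```bash
python3 - <<'E'
from hand import *
s=state(); print(s['torque'].round(2))
go(tool_for(-65,0,60.2,0))
E
```

```text
[-3.81  0.9   0.52]
t 18.52 F block [ -0.7 -24.1   5.9] gap 0.218
edge bottom [-64.8  -0.6  60.8] far bottom [65.2 -0.5 60.4] grip [ 0.3 -0.4 88.6] tilt -0.19 yaw 0.07
turn [-0.4  -0.19 -0.03] shift [0.1 0.4 0.4]
```

Call:
jog_arm(
  increments=[
    [[-0.4,-0.2,0,0,1,0,0],[-0.4,-0.2,0,0,2,0,0],[-0.4,-0.2,0,0,2,0,0]],
  ],
)

```text
time: 18.9
tcp_pos: [0.5592, 0.182, 0.078]
tool_rot: [-0.127, 0.055, 0.99, 0.005]
contact_force: [-4.0, -27.7, 6.8]
finger_gap: 0.218
```

Call:
jog_arm(
  increments=[
    [[0.5,0,0,0,-3,0,0],[0.7,0,0,0,-6,-0.3,0],[0.7,0,0,0,-8,-0.5,0],[0.7,0,0,0,-8,-0.5,0]],
  ],
)

```text
time: 19.4
tcp_pos: [0.5592, 0.1816, 0.0778]
tool_rot: [-0.126, 0.056, 0.99, 0.006]
contact_force: [-1.6, -10.2, 0.4]
finger_gap: 0.215
```

```bash
python3 - <<'E'
from hand import *
s=state(); print(s['torque'].round(2))
go(tool_for(-65,0,60.2,0))
E
```

```text
[-1.46  0.59  0.01]
t 19.4 F block [ -0.4 -10.3   0.4] gap 0.215
edge bottom [-64.6  -0.7  60.2] far bottom [65.4 -0.8 60.4] grip [ 0.3 -0.7 88.3] tilt 0.09 yaw -0.06
turn [-0.06  0.09 -0.08] shift [0.3 0.7 0.2]
```

Call:
jog_arm(
  increments=[
    [[0,0,0,0,-2.5,0,0],[0,0,0,0,-2.5,0,0],[0,0,0,0,-2.5,0,45],[0,0,0,0,-2.5,0,45],[0,0,0,0,-2.5,0,45],[0,0,0,0,-2.5,0,45],[0,0,0,0,-2.5,-20,45],[0,0,0,0,-2.5,-60,45],[0,0,0,0,-2.5,-110,45],[0,0,0,0,-2.5,-110,45]],
  ],
)

```text
time: 20.65
tcp_pos: [0.592, 0.1795, 0.1899]
tool_rot: [-0.117, 0.056, 0.991, 0.011]
contact_force: [-0.5, -0.2, -0.6]
finger_gap: 0.529
```

```bash
python3 - <<'E'
from hand import *
s=state(); print(s['time'],s['tcp_pos'],s['contact_force'],s['finger_gap'])
p=snap('wrist');p['P']=T_tool(s);pickle.dump(p,open('w10.pkl','wb'));save(p,'w10.png',crop=(80,60,480,360),k=2)
E
```

```text
20.65 [0.59198919 0.17949406 0.18987437] [-0.54864124 -0.19355465 -0.58823778] 0.5294283105808545
```

View pics/w10.png

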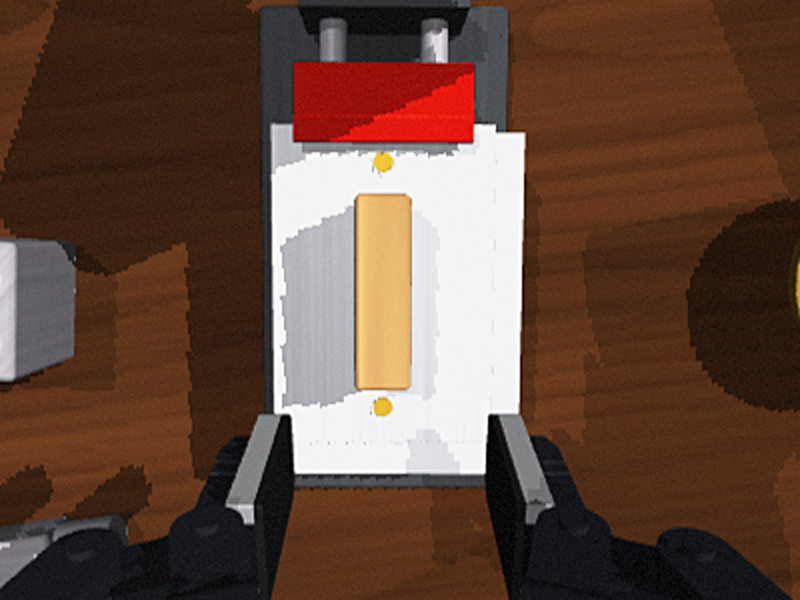

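```bash
python3 - <<'E'
from hand import *
p=pickle.load(open('w10.pkl','rb')); o=np.array([80,60])
f=lambda V,u,z:LS(lambda x:(proj(p,R.from_euler('z',x[2],degrees=True).apply(np.array(V)/1e3)+[x[0],x[1],z])-(np.array(u)/2+o)).ravel(),[.562,.182,BY],x_scale=[.01,.01,1])
a=f([[-35,-10,108],[-35,10,108],[35,10,108],[35,-10,108]],[[356,195],[410,195],[410,389],[356,389]],0)
b=f([[-62,57,67],[65,-45,67],[65,45,67]],[[525,133],[293,441],[487,441]],0)
print(a.x.round(4),a.fun.round(1)); print(b.x.round(4),b.fun.round(1))
# jaw travel from lip front edge, z=78
w=[onz(p,*(np.array(u)/2+o),.078) for u in([293,142],[474,142])]
print([(R.from_euler('z',-BY,degrees=True).apply(x-BP)*1e3).round(1) for x in w])
E
```

```text
[ 0.562   0.181  -6.5932] [-0.9 -1.   0.9 -1.   0.5  1.1 -0.5  1.1]
[ 0.5629  0.1827 -5.7794] [ 0.7 -0.4 -5.3  1.1  4.6 -0.6]
[array([-56.8, -35.7,  78. ]), array([-56.7,  34.5,  78. ])]
```

```bash
python3 -c "
from bench import sign_off,state
print(sign_off(),state()['time'])"
```

```text
the job is handed in; nothing more can be done
the job is handed in; nothing more can be done
```

The aluminium plate is on the work block, hooked under the red jaw, flat on the bed, pushed against the side fence and released. I handed the job in at about 21 s of the 64 s. The hand-in gives no verdict, so what follows is my own checks.

**How it went:** I gripped the plate by its wooden bar and hooked its near edge under the lip at about 10° tilt. I pushed the jaw back about 8 mm, laid the far end down and eased the plate forward to the far fence. Then I slid it sideways until the force climbed to about 28 N with almost no further movement. After unloading I opened the fingers and withdrew.

**Last checks:**
- **Jaw:** the lip front measures 4.7 to 4.8 mm back from rest, against 5 mm expected for a seated plate.
- **Position:** the bar centre is at (0.562, 0.181) m with yaw −6.6°. The block estimate is (0.562, 0.181 to 0.182) m and −6.4° to −6.8°, so they agree within about 1 mm and 0.2°.
- **Fences:** the final picture shows no dark gap at either the far or the side fence.

**What failed or disagreed:**
- My first grasp approach, with the tool tilted 25°, ran into a joint limit. I re-planned it with the tool at 10°.
- A last re-fit of the block from its fence corners was poor (errors up to 5 pixels, yaw −5.8°). The white plate and fences merge in that picture, so I did not rely on it.
- I viewed 11 pictures, one over the budget of 10; the extra one was the final check.

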